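# Shut the water filter box and fasten its quarter-turn stud

## Task

The cartridge in the water filter box has been changed: shut its lid and fasten the lid's quarter-turn stud with the flat-bladed key that stands in the utensil drainer. Set the blade in the stud's slot, press the stud right in, give it a quarter turn clockwise (seen from above) and let it rise into its catch, then stand the key back in its hole in the drainer. Leave the jug, the pan and the rolling pin where they are.

Things in the scene. Friction and masses are not known exactly. Their poses are not given: they have to be found in the camera images.
- filter_box: Counter-top water filter box, fixed: stainless steel housing 200 mm deep (x) by 280 mm wide (y), rim 110 mm above its origin. Origin: centre of its underside, on the drainboard; z up, -x is its front (robot side). The lid's hinge line runs along the box's y through (100, 0, 110) mm.
- lid (a joint): Angle of the filter box's lid (rad): 0 shut, grows as it opens upward (to 1.2) about the hinge at the back of the box. Starts between 0.35 and 0.7. A stiff friction hinge (about 0.55 N m) holds it where it is left; a push of about 5 N near its front edge shuts it. The lid is a steel plate 206 by 286 mm, 8 mm thick; shut, its top is 118 mm above the box's origin.
- lid_edge (a point): Middle of the front edge of the lid, on its top face, 204 mm from the hinge line. Moves with the lid.
- stud_slot (a point): Floor of the slot on the stud's axis, 172 mm from the hinge line, mid-width of the lid. Moves with lid and press, does not turn; z out of the lid, x to the back of the box. Head: 28 mm disc, top 5 mm above this point and, unpressed, 14 mm above the lid; a slot 5 mm wide, 5 mm deep runs across it. A blade not in the slot drags the stud round if pressed hard; pressed with 3 N it slides over the head.
- stud (a joint): How far the stud is pressed in (m): 0 out, 0.011 bottom; spring 2 N at 0, 7.4 N at 0.009. Slot angle, clockwise from above from the box's front-to-back line: at the start somewhere from -0.45 to 0.42 rad, see it or feel it with the blade. Past 0.5 it turns only if pressed over 0.0085 (lid shut); catch from 1.1 rad, stop at 2.1. Let go in the catch it rises to 0.0055: fastened.
- key_center (a point): Middle of the key's flat handle, the place to grip. The handle is a black upright slab 30 mm wide (key's x), 12 mm thick (key's y) and 40 mm high, so it is gripped across y; below it a collar of 35 mm diameter, 5 mm thick (underside 25 mm below this point), then a 9 mm round shank and the blade. z: from blade to handle. About 120 g; starts upright, its collar resting on the drainer.
- key_tip (a point): Middle of the tip of the key's blade, 67 mm below key_center along the key's axis. The blade is 20 mm wide (key's x), 3 mm thick (key's y) and 8 mm long.
- drainer: White utensil drainer, fixed: 120 mm (x) by 90 mm (y), 78 mm high, origin at the centre of its underside, on the drainboard. Its front half (-x) is covered by a plate with the key's hole; three teaspoons stand up to 125 mm high in the open half behind, 50 mm or more from the centre of the hole.
- key_hole (a point): Centre of the mouth of the key's hole (24 mm diameter, edge of the plate's top face, 78 mm above the drainer's origin). With the key home, key_center is 25 mm above this point.
- jug: Bystander: blue plastic jug with a white lid, 124 mm across and 200 mm high, with a handle; origin at the centre of its underside.
- pan: Bystander: aluminium frying pan, 224 mm across, 45 mm high, with a black handle reaching 285 mm from its centre along -x, 70 mm high; origin at the centre of its underside.
- rolling_pin: Bystander: wooden rolling pin, 48 mm thick, 434 mm long along its y; origin at its centre.
Not all that is in view belongs to the job. Of the things shaped like the part that bears key_center, the black one is meant.

How it is judged:
On the way:
1. with the lid shut and the key's blade in the slot, the stud is pressed right in (value of joint lid below 0.03 rad and value of joint stud above 0.0083 m and z of key_tip in the frame of stud_slot below 0.003 m and horizontal distance between key_tip and stud_slot below 0.008 m), for 0.1 s.
At the end, for the whole second after the job is handed in: The lid is shut (under 0.03 rad), the stud rests in its catch (pressed in 4.0 to 7.0 mm with nothing holding it), and the key stands upright (within 0.12 rad) in its hole, its handle's middle 21 to 29 mm above the hole's mouth and within 8 mm of its axis (value of joint lid below 0.03 rad and value of joint stud between 0.004 and 0.007 m and horizontal distance between key_center and key_hole below 0.008 m and z of key_center in the frame of key_hole between 0.021 and 0.029 m and angle between key_center's own z axis and vertical below 0.12 rad); the robot touches nothing.
It fails at once if the jug is moved by more than 30 mm (distance of jug from where it was at the start of the episode above 0.03 m).
It fails at once if the pan is moved by more than 30 mm (distance of pan from where it was at the start of the episode above 0.03 m).
It fails at once if the rolling pin is moved by more than 30 mm (distance of rolling_pin from where it was at the start of the episode above 0.03 m).
It also fails if it takes over 67 s, if anything falls off the work surface, if the arm or the gripper's body presses on something with over 40 N, if the wrist force passes 120 N, or if a joint passes its speed limit or range.

## Robot

A 6-joint arm with a two-finger parallel gripper is mounted at the origin on the work surface. World frame = base frame: x ahead of the robot, y to its left, z up, the work surface at z = 0. Lengths are in m, angles in rad, forces in N, time in s.
With the tool pointing down it reaches from about 0.35 to 0.875 m from the base axis. Payload 4.2 kg.
Tool frame: the origin (TCP) lies on the front face of the gripper's body, between the roots of the fingers; the fingertips stand manip.tcp_to_tips ahead of it and the grasp point (between the pads) lies 51 mm ahead of it (manip.tcp_to_tips is the distance from the TCP to the fingertips, in m); y points along the fingers, x is the direction in which the jaws open and shut, and the axes are right-handed (so a half turn about y gives the same grasp; the last joint's range is limited). The gripper opens to 87 mm and grips with 3 to 60 N. Pads are 19 mm wide; open, the fingers measure 117 mm over their backs; the gripper's body (75 mm by 190 mm) begins 51 mm behind the grasp point.
Start: joints at [-0.929, 0.385, 0.008, 0, -1.194, -0.259], TCP at [0.233, -0.58, 0.292] pointing down, gripper open.
Joint ranges: [-3.14, 3.14], [-1.21, 2.06], [-1.07, 1.41], [-3.16, 2.05], [-2.99, -0.16], [-3.1, 3.1]. Speed limits (rad/s): [2.79, 2.79, 3.14, 3.14, 3.14, 3.14].

## Interface

Orientations are given as a unit quaternion [x, y, z, w].
In Python, from plant import manip gives the robot as it stands. Calls block until the motion is done:
- manip.move_to(position, orientation): joint-space move of the TCP to a pose.
- manip.servo_line(position, rot=None, speed=0.15, force_limit=None): straight line of the TCP; rot=None keeps the orientation; speed is the mean speed in m/s. With force_limit (N) it stops when the force on the tool has changed by that much, and returns True; else False.
- manip.move_j(angles): joint-space move.
- manip.release() and manip.close_gripper(): open the fingers fully, or close them until they stop; the grip force is fixed at half the most.
- manip.wait(seconds).
- manip.ik(position, orientation): joint angles nearest the present ones, or None.
- manip.camera(name): name is "scene" or "side" or "wrist"; returns (picture, depth): 400x640x3 uint8, red, green, blue; 400x640 float32, m along the optical axis (not along the pixel's ray), 0 where there is no reading.
- manip.get_calibration(name): a dict with "fx", "fy", "cx", "cy" (pixels), "world_from_camera" (4x4, takes a point from camera to world coordinates); the wrist camera has in their place "mount" (4x4, takes a point from camera to tool coordinates, whose origin is the TCP and whose axes are the tool frame's). Camera axes: x right, y up, looking along -z (the intrinsics and any distortion apply to the point x, -y, -z); pixel columns grow to the right and rows downward; lengths in m; the calibration is good to about 2 mm. A picture is of the moment at which its call begins: read the wrist's pose just before it. get_calibration takes no time and is no camera call.
A pose or a line that the arm cannot do raises manip.PlanningError and nothing moves.
- manip.hand_in(): hands the job in, once; it reports no verdict.
Readings, each from a call of its own:
- manip.get_clock(): time.
- manip.get_qpos(): joint angles.
- manip.get_joint_vel(): joint speeds.
- manip.get_tau(): joint torques, N m.
- manip.get_tool_pos(): TCP position.
- manip.get_orientation(): TCP orientation.
- manip.get_wrist_force(): force on the tool from outside, world axes, zero at the start.
- manip.get_torque(): the same for the moment, N m.
- manip.get_gripper_width(): finger opening in m.
Only numpy, scipy, OpenCV 4.12 (cv2) and the standard library are available. Lean on these libraries where they do the work, as an engineer would, in place of code of your own. Each camera call takes 0.05 s, during which the arm holds its last target. There are 200 camera calls.

## Working session

There is one attempt and no reset: what is moved stays moved. The work goes in short steps, each a Python script; the robot and the scene stay as the last script left them, time stands still between calls to the robot, and variables do not carry over. Pictures are saved under pics/ and viewed, about 8 in all and at most 12, crops included, and the job is handed in when it is done.

```bash
ls; mkdir -p pics; python3 - <<'E'
from plant import manip
import cv2,numpy as np
for n in("scene","side"):
    p,d=manip.camera(n); np.savez(f"{n}0.npz",p=p,d=d); cv2.imwrite(f"pics/{n}0.png",p[:,:,::-1])
    c=manip.get_calibration(n); print(n,{k:(np.round(v,3).tolist()) for k,v in c.items()})
print(manip.get_calibration("wrist"),manip.tcp_to_tips,manip.get_orientation(),manip.get_clock())
E
```

```text
pics
scene {'fx': 448.909, 'fy': 448.909, 'cx': 328.483, 'cy': 201.793, 'world_from_camera': [[0.355, -0.553, 0.754, 1.687], [0.935, 0.223, -0.277, -0.478], [-0.015, 0.803, 0.596, 0.944], [0.0, 0.0, 0.0, 1.0]]}
side {'fx': 425.964, 'fy': 425.964, 'cx': 314.302, 'cy': 205.078, 'world_from_camera': [[0.911, 0.194, -0.364, 0.038], [-0.412, 0.437, -0.799, -1.349], [0.004, 0.878, 0.478, 0.872], [0.0, 0.0, 0.0, 1.0]]}
{'fx': 296.45309780196374, 'fy': 296.45309780196374, 'cx': 313.4492024272051, 'cy': 199.43138641484794, 'mount': array([[ 9.99999816e-01, -5.72969410e-04, -1.97329411e-04,
        -6.61986135e-04],
       [-4.70452820e-05,  2.51243087e-01, -9.67924020e-01,
        -9.21143090e-02],
       [ 6.04168505e-04,  9.67923852e-01,  2.51243014e-01,
         6.78256002e-02],
       [ 0.00000000e+00,  0.00000000e+00,  0.00000000e+00,
         1.00000000e+00]])} 0.0697 [ 0.39519708  0.58632641 -0.58558007 -0.39640458] 0.1
```

View pics/scene0.png

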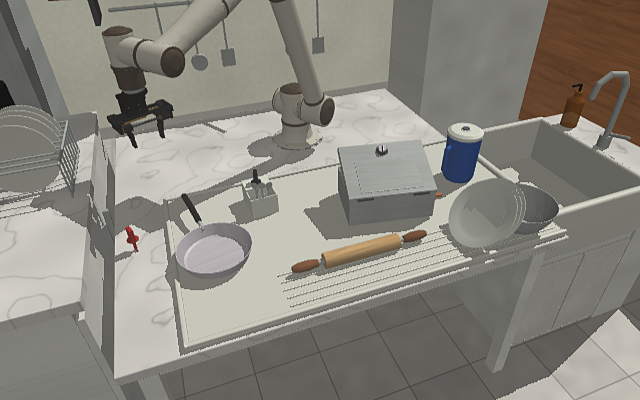

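View pics/side0.png

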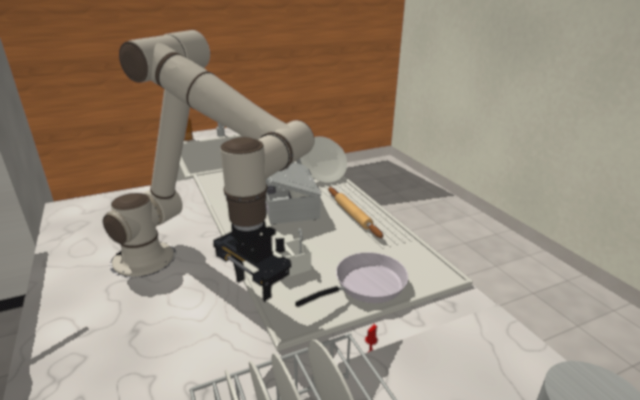

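The scene picture shows two key-shaped things: a black one at (255,178) standing in the white drainer, and a red one at (131,238) lying on the counter. I choose the black one. The box lid is partly open, with its stud at (381,150). The side picture shows the key at (280,244) next to the gripper.

```bash
cat > h.py <<'E'
from plant import manip
import cv2,numpy as np
from scipy.spatial.transform import Rotation as R
def down(a):
    "tool y down, jaw axis (tool x) at world yaw a"
    x=np.array([np.cos(a),np.sin(a),0]);y=np.array([0,0,-1.]);return R.from_matrix(np.c_[x,y,np.cross(x,y)]).as_quat()
def cloud(d,c,T):
    v,u=np.mgrid[:400,:640]
    P=np.stack([(u-c['cx'])/c['fx']*d,-(v-c['cy'])/c['fy']*d,-d],-1)
    Q=P@T[:3,:3].T+T[:3,3]; Q[d==0]=np.nan; return Q
def shot(n):
    c=manip.get_calibration(n)
    if n=="wrist":
        T=np.eye(4);T[:3,:3]=R.from_quat(manip.get_orientation()).as_matrix();T[:3,3]=manip.get_tool_pos();T=T@c["mount"]
    else:T=c["world_from_camera"]
    p,d=manip.camera(n); return p,cloud(d,c,T)
E
python3 - <<'E'
from h import *
s=np.load("scene0.npz");c=manip.get_calibration("scene");Q=cloud(s['d'],c,c["world_from_camera"])
for u,v in [(255,173),(255,178),(258,186),(250,187),(270,187),(260,210),(381,147),(382,153),(345,148),(425,142),(348,183),(432,188),(388,186),(388,207),(350,215),(463,130),(215,250),(190,205),(360,250)]:
    print(u,v,Q[v,u].round(3))
print(R.from_quat(manip.get_orientation()).as_matrix().round(2))
cv2.imwrite("pics/crop.png",np.hstack([cv2.resize(s['p'][160:225,230:300,::-1],None,fx=5,fy=5,interpolation=2)[:325],cv2.resize(s['p'][130:195,335:425,::-1],None,fx=5,fy=5,interpolation=2)]))
E
```

```text
255 173 [ 0.421 -0.272  0.134]
255 178 [ 0.418 -0.274  0.113]
258 186 [ 0.479 -0.278  0.12 ]
250 187 [ 0.431 -0.297  0.09 ]
270 187 [ 0.43  -0.229  0.072]
260 210 [ 0.5   -0.285  0.039]
381 147 [0.541 0.129 0.21 ]
382 153 [0.551 0.129 0.193]
345 148 [0.491 0.022 0.203]
425 142 [0.254 0.49  0.005]
348 183 [ 0.617 -0.019  0.153]
432 188 [0.715 0.226 0.133]
388 186 [0.667 0.095 0.144]
388 207 [0.688 0.089 0.078]
350 215 [ 0.664 -0.031  0.063]
463 130 [0.544 0.442 0.211]
215 250 [ 0.616 -0.456  0.017]
190 205 [ 0.445 -0.498  0.081]
360 250 [ 0.816 -0.064  0.055]
[[-0.37 -0.   -0.93]
 [ 0.93  0.   -0.37]
 [ 0.   -1.    0.  ]]
```

View pics/crop.png

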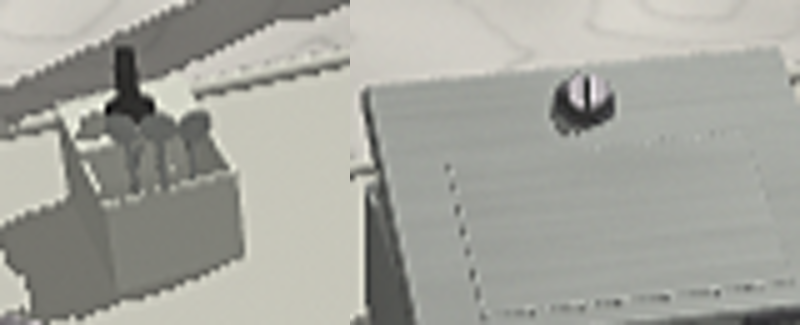

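The crop confirms the black key upright in the drainer, with the teaspoons behind it. It also shows the stud with its slot running roughly front to back. Next I fit the lid plane and take a wrist look at the key.

```bash
python3 - <<'E'
from h import *
s=np.load("scene0.npz");c=manip.get_calibration("scene");Q=cloud(s['d'],c,c["world_from_camera"])
m=np.zeros((400,640),np.uint8);cv2.fillPoly(m,[np.array([[350,152],[370,150],[372,165],[395,165],[400,148],[418,146],[426,180],[352,187]])],1)
P=Q[(m>0)];P=P[~np.isnan(P[:,0])];C=P.mean(0);n=np.linalg.svd(P-C)[2][2];n*=np.sign(n[2])
print("lid n",n.round(3),"open",np.arccos(n[2]),"yaw",np.arctan2(n[1],n[0]),np.std((P-C)@n)) 
B=Q[250:260,270:280].reshape(-1,3);print("board z",np.nanmedian(B[:,2]), Q[165,330],Q[235,330])
for a in(1.2,1.2-np.pi):
    for p in((.42,-.27,.3),(.54,.13,.2)):
        for da in(0,-.9,-1.8,.5):
            try:q=manip.ik(p,down(a+da)); print(round(a,2),p,da,None if q is None else np.round(q,2))
            except Exception as e:print(e)
manip.move_to([.42,-.27,.30],down(1.2))
t=manip.get_clock();p,Q=shot("wrist");np.savez("key.npz",p=p,Q=Q);cv2.imwrite("pics/key.png",p[:,:,::-1]);print(t)
E
```

```text
lid n [ 0.363 -0.073  0.929] open 0.37918453672021724 yaw -0.19736561776528946 0.0025867500590739316
board z 0.013734956618157657 [0.28967896 0.04378501 0.01569248] [ 0.67798433 -0.10489103  0.01497633]
1.2 (0.42, -0.27, 0.3) 0 [-0.25  0.16 -0.28  0.   -1.13 -1.7 ]
1.2 (0.42, -0.27, 0.3) -0.9 [-0.25  0.16 -0.28  0.   -1.13 -2.6 ]
1.2 (0.42, -0.27, 0.3) -1.8 [-0.25  0.16 -0.28  0.   -1.13  2.79]
1.2 (0.42, -0.27, 0.3) 0.5 [-0.25  0.16 -0.28  0.   -1.13 -1.2 ]
1.2 (0.54, 0.13, 0.2) 0 [ 0.53  0.35 -0.29  0.   -0.92 -2.47]
1.2 (0.54, 0.13, 0.2) -0.9 [ 0.53  0.35 -0.29  0.   -0.92  2.91]
1.2 (0.54, 0.13, 0.2) -1.8 [ 0.53  0.35 -0.29  0.   -0.92  2.01]
1.2 (0.54, 0.13, 0.2) 0.5 [ 0.53  0.35 -0.29  0.   -0.92 -1.97]
-1.94 (0.42, -0.27, 0.3) 0 [-0.25  0.16 -0.28  0.   -1.13  1.45]
-1.94 (0.42, -0.27, 0.3) -0.9 [-0.25  0.16 -0.28  0.   -1.13  0.55]
-1.94 (0.42, -0.27, 0.3) -1.8 [-0.25  0.16 -0.28  0.   -1.13 -0.35]
-1.94 (0.42, -0.27, 0.3) 0.5 [-0.25  0.16 -0.28  0.   -1.13  1.95]
-1.94 (0.54, 0.13, 0.2) 0 [ 0.53  0.35 -0.29  0.   -0.92  0.67]
-1.94 (0.54, 0.13, 0.2) -0.9 [ 0.53  0.35 -0.29  0.   -0.92 -0.23]
-1.94 (0.54, 0.13, 0.2) -1.8 [ 0.53  0.35 -0.29  0.   -0.92 -1.13]
-1.94 (0.54, 0.13, 0.2) 0.5 [ 0.53  0.35 -0.29  0.   -0.92  1.17]
1.4583
```

View pics/key.png

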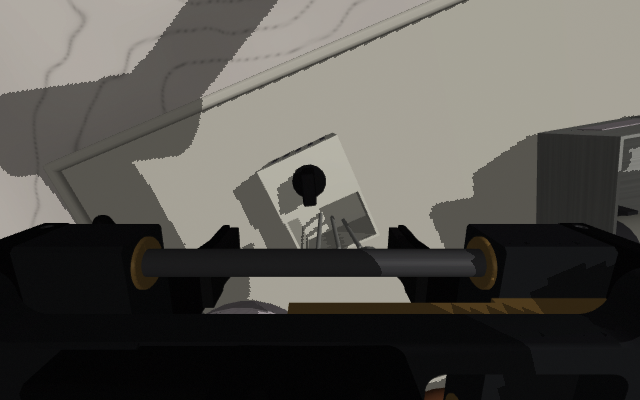

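The wrist picture shows the black key at about (309,182), with its handle running vertically in the image. Three teaspoons stand below it at (300-360, 215-245). I'll get its pose from the depth, then push the lid shut.

```bash
python3 - <<'E'
from h import *
s=np.load("key.npz");Q=s['Q'];p=s['p'].astype(int)
v,u=np.mgrid[:400,:640];roi=(u>280)&(u<340)&(v>155)&(v<215)&(p.sum(2)<120)
P=Q[roi];P=P[~np.isnan(P[:,0])]
print(len(P),np.percentile(P[:,2],[1,10,25,50,75,90,99]).round(4))
T=P[P[:,2]>np.percentile(P[:,2],99)-.004];c,sz,an=cv2.minAreaRect((T[:,:2]*1000).astype(np.float32));print("top",len(T),c,sz,an,T[:,2].mean())
K=P[P[:,2]<.1];print("collar",len(K),K[:,2].mean(),cv2.minEnclosingCircle((K[:,:2]*1000).astype(np.float32)))
pl=(u>255)&(u<345)&(v>140)&(v<230)&(p.min(2)>100)&(Q[:,:,2]>.07)&(Q[:,:,2]<.11);D=Q[pl];print("plate z",np.median(D[:,2]),cv2.minAreaRect((D[:,:2]*1000).astype(np.float32)))
cv2.imwrite("pics/k2.png",cv2.resize(s['p'][130:250,240:390,::-1],None,fx=4,fy=4,interpolation=2))
# side of box from above? lid edge dir from scene
E
```

```text
965 [0.093  0.0941 0.0947 0.1083 0.1343 0.1351 0.1358]
top 424 (409.159423828125, -271.4446716308594) (11.903471946716309, 29.432910919189453) 74.37512969970703 0.13446617082774864
collar 466 0.09456719631373892 ((401.50213623046875, -276.4315185546875), 26.329626083374023)
plate z 0.08969455494908879 ((417.5323486328125, -271.1299133300781), (77.86114501953125, 90.0890121459961), 3.544842004776001)
```

View pics/k2.png

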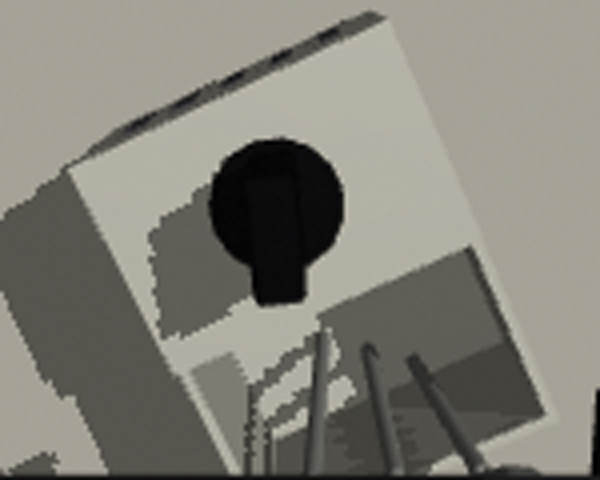

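Key: centre about (0.409, -0.271), y axis at yaw 74.4°, drainer plate z about 0.090. The crop shows the handle clear of the spoons. Now I'll shut the lid with closed fingertips and look at the stud.

```bash
python3 - <<'E'
from h import *
manip.close_gripper()
o=down(-1.82)
manip.move_to([.513,.077,.33],o)
print(manip.get_clock(),manip.get_wrist_force().round(1))
r=manip.servo_line([.513,.077,.19],speed=.08,force_limit=14)
print(r,manip.get_tool_pos().round(4),manip.get_wrist_force().round(1),manip.get_clock())
manip.servo_line([.513,.077,.33],speed=.2)
# view stud: camera axis crosses tool axis .17 ahead of the TCP
manip.move_to([.534,.133,.33],o)
p,Q=shot("wrist");np.savez("stud.npz",p=p,Q=Q);cv2.imwrite("pics/stud.png",p[:,:,::-1]);print(manip.get_clock())
E
```

```text
5.2167 [ 0.7 -0.3  0.4]
True [0.5127 0.0769 0.2001] [-2.   0.4  5.4] 6.6833
7.8917
```

View pics/stud.png

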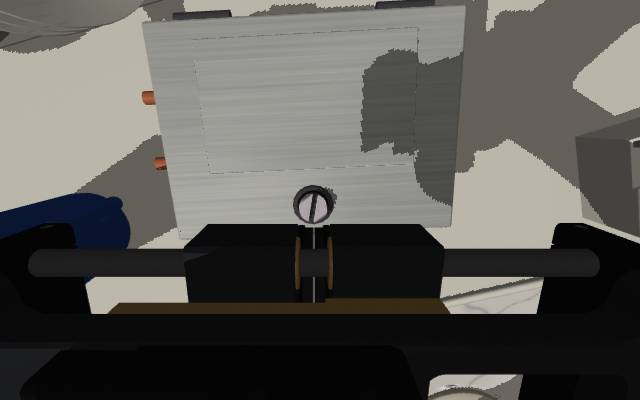

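The lid looks shut. The stud head is at (313,204), and its slot tilts slightly from front-back. I'll measure both.

```bash
python3 - <<'E'
from h import *
s=np.load("stud.npz");Q=s['Q'];p=s['p'].astype(int);v,u=np.mgrid[:400,:640]
m=(u>190)&(u<350)&(v>50)&(v<170);P=Q[m];P=P[~np.isnan(P[:,0])];A=np.c_[P[:,:2],np.ones(len(P))];k=np.linalg.lstsq(A,P[:,2],rcond=None)[0];print("lid slope",k.round(4),"z",np.median(P[:,2]))
L=(abs(Q[:,:,2]-A.dot(k).mean())<.006)&(v<225)&(v>2)&(u>120)&(u<480);L=cv2.morphologyEx(L.astype(np.uint8),cv2.MORPH_OPEN,np.ones((3,3)))
print("lid rect",cv2.minAreaRect((Q[L>0][:,:2]*1000).astype(np.float32)))
roi=(u>285)&(u<342)&(v>178)&(v<228);zt=Q[:,:,2]
h=roi&(zt>.138)&(zt<.155);H=Q[h];print("head",len(H),np.percentile(H[:,2],[5,50,95]).round(4),[np.round(x,1) for x in cv2.minEnclosingCircle((H[:,:2]*1000).astype(np.float32))])
t=roi&(zt>np.percentile(H[:,2],95)-.003);print("top",cv2.minEnclosingCircle((Q[t][:,:2]*1000).astype(np.float32)))
# back-project each pixel onto z=head top; dark pixels = slot
cv2.imwrite("pics/s2.png",cv2.resize(s['p'][180:230,285:342,::-1],None,fx=10,fy=10,interpolation=0))
np.set_printoptions(linewidth=250)
print(p[188:224:2,298:330].sum(2)//3)
E
```

```text
lid slope [ 0.0022 -0.0033  0.1302] z 0.131151547877578
lid rect ((596.6767578125, 121.72578430175781), (286.6499938964844, 206.2744903564453), 78.0513687133789)
head 626 [0.1385 0.1433 0.1445] [array([522.3, 136.8]), np.float64(14.1)]
top ((540.6968994140625, 132.2485809326172), 32.67432403564453)
[[164 164 160 156  93  41  43  45  47  48  50  50  51  52  54  52  50  50  47  46  44  43  39  33  29  37  61  75  82 152  78  83]
 [159  94  42  45  49  52  54  56  53  51  53  52  39  28  28  28  21  21  25  26  26  28  28  29  29  28  27  26  26  46  75  75]
 [ 46  49  51  53  55  52  48  29  14  14   7   9  15  15  16  15  14  11  11   8   8   8  12  21  27  28  29  28  28  28  48  73]
 [ 55  57  55  51  30  14  14  21  34  78  61  67  94 128 119  28  29  29  29  38  44  30  18   7   7   9  26  28  28  27  26  26]
 [ 56  50  35  14  15  25  48  65  66  76  88 130 167 166  91  29  28  32  57  92 167 169 150  65  31  12   7  16  26  28  28  27]
 [ 49  25  15  26  60  78  88  96 115 157 166 165 167 165  57  29  29  54  61 144 166 163 163 165 174 137  28   8   9  27  28  28]
 [ 15  10  41 
[... 858 characters left out ...]
167 169 167 167 167 167 169 168  29  30  48]
 [ 61  58  98 166 167 168 168 166 163 164 165 129  27  30  54  55  75 168 165 164 165 167 168 168 166 164 156 141  58  53  48  46]
 [ 62  60  62 110 165 167 167 166 164 165 164  58  28  30  55  60 141 168 165 165 166 169 168 164 126 111  81  58  52  46  45 116]
 [158  81  59  59  64 136 164 165 164 164 164  77  33  54  54  66 170 167 166 165 168 143 105  91  77  52  50  47  51  96 153 152]
 [160 160 160 131  86  60  58  83 134 159 135  53  55  55  55  88 169 166 156 114  82  70  56  53  51  51 102 157 158 157 158 156]
 [163 164 164 163 163 162 132  83  62  63  60  57  58  57  55  57  90  63  58  56  57  60  78 102 158 157 156 156 155 156 156 155]]
```

View pics/s2.png

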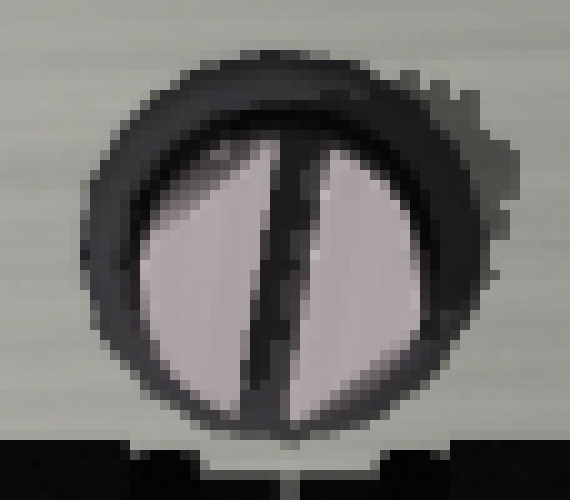

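```bash
cat >> h.py <<'E'
def onplane(uv,z,pos,quat):
    c=manip.get_calibration("wrist");T=np.eye(4);T[:3,:3]=R.from_quat(quat).as_matrix();T[:3,3]=pos;T=T@c["mount"]
    r=T[:3,:3]@np.array([(uv[0]-c['cx'])/c['fx'],-(uv[1]-c['cy'])/c['fy'],-1]);return T[:3,3]+r*(z-T[2,3])/r[2]
def measure(p,z,pos,quat,box):
    "white disc centre and slot yaw: threshold bright head inside box, rectified to plane z at 0.1 mm"
    u0,u1,v0,v1=box;src=np.float32([[u0,v0],[u1,v0],[u1,v1],[u0,v1]])
    W=np.array([onplane(q,z,pos,quat)[:2] for q in src]);c=W.mean(0)
    dst=np.float32((W-c)*10000+[400,400]);img=cv2.warpPerspective(p[:,:,::-1].copy(),cv2.getPerspectiveTransform(src,dst),(800,800),flags=cv2.INTER_LINEAR)
    return img,c   # pixel (i,j): x=c0+(i-400)/1e4, y=c1+(j-400)/1e4
E
python3 - <<'E'
from h import *
o=down(-1.82)
s=np.load("stud.npz");pos=manip.get_tool_pos();q=manip.get_orientation();print(pos.round(4),manip.get_clock())
for uv in [(313.2,207.8),(314.6,200),(313,208),(311.9,216)]:print("A",onplane(uv,.1455,pos,q).round(4))
a,b=onplane((314.6,200),.1455,pos,q),onplane((311.9,216),.1455,pos,q);print("slot yaw",np.arctan2(*(a-b)[1::-1]))
imA,c=measure(s['p'],.1455,pos,q,(285,342,180,226));print("cA",c)
manip.move_to([.525,.134,.33],down(-1.82+np.pi))
pos=manip.get_tool_pos();q=manip.get_orientation();p,Q=shot("wrist");np.savez("stud2.npz",p=p,Q=Q,pos=pos,q=q)
from numpy import array
# head pixel expected
e=min(((np.linalg.norm(onplane((u,v),.1455,pos,q)[:2]-[.527,.136]),u,v) for u in range(250,380,2) for v in range(160,240,2)));print(e,pos,manip.get_clock())
u,v=e[1:];imB,c=measure(p,.1455,pos,q,(u-28,u+28,v-24,v+18));print("cB",c)
cv2.imwrite("pics/ab.png",np.hstack([imA[100:700,200:600],imB[100:700,200:600]]))
E
```

```text
[0.5336 0.1332 0.3281] 7.8917
A [0.5228 0.1354 0.1455]
A [0.53   0.1322 0.1455]
A [0.5227 0.1356 0.1455]
A [0.5151 0.1387 0.1455]
slot yaw -0.40894217158425494
cA [0.52696487 0.13404936]
(np.float64(0.0006208756442714106), 316, 196) [0.52497893 0.13389582 0.33005136] 10.6
cB [0.5238782  0.13655522]
```

View pics/ab.png

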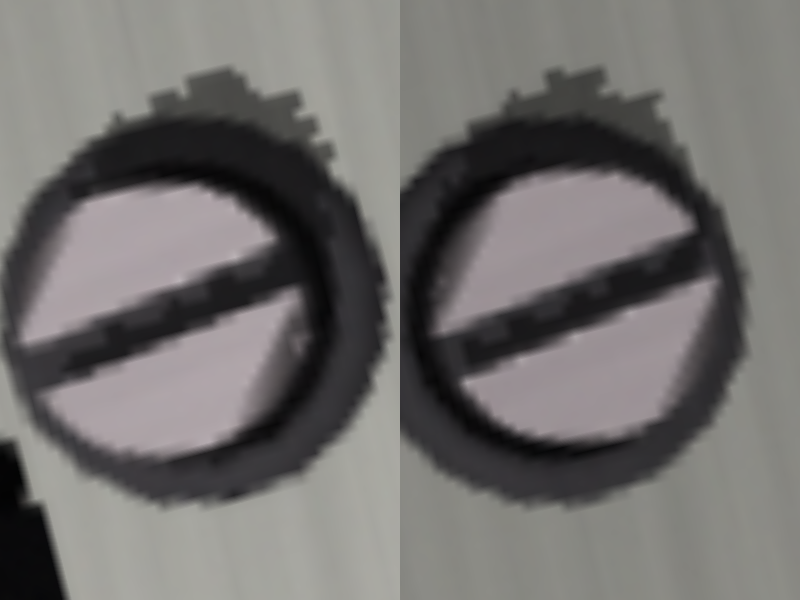

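Slot yaw is about -0.37 to -0.38. The two half-turn-flipped views agree to about 1 mm across the slot, so the stud is near (0.5227, 0.1361). I'll refine the slot line, then grip the key and carry it over.

```bash
python3 - <<'E'
from h import *
s=np.load("stud.npz");t=np.load("stud2.npz");res=[]
for p,pos,q,box,cc in((s['p'],[.5336,.1332,.3281],down(-1.82),(285,342,180,226),(368,414)),(t['p'],t['pos'],t['q'],(288,344,172,214),(377,403))):
    im,c=measure(p,.1455,pos,q,box);g=im.mean(2);j,i=np.mgrid[:800,:800]
    d=np.hypot(i-cc[0],j-cc[1])<105
    X=np.c_[i[d&(g<95)],j[d&(g<95)]].astype(np.float32);vx,vy,x0,y0=cv2.fitLine(X,cv2.DIST_HUBER,0,.01,.01).ravel()
    print("yaw",np.arctan(vy/vx),"pt",c+(np.array([x0,y0])-400)/1e4);res.append((np.arctan(vy/vx),*(c+(np.array([x0,y0])-400)/1e4)))
m=np.mean(res,0);print(m);np.save("slot.npy",m)
manip.release()
ag=-1.843;K=[.410,-.2714]
manip.move_to([*K,.26],down(ag))
print(manip.get_clock(),manip.get_tool_pos().round(4))
print(manip.servo_line([*K,.168],speed=.1,force_limit=10),manip.get_tool_pos().round(4))
manip.close_gripper();print("w",manip.get_gripper_width(),manip.get_tool_pos().round(4),manip.get_wrist_force().round(1))
np.save("grasp.npy",np.r_[manip.get_tool_pos(),manip.get_orientation()])
manip.servo_line([*K,.30],speed=.15)
manip.wait(.2);print("w",manip.get_gripper_width(),manip.get_wrist_force().round(1))
manip.move_to([m[1],m[2],.30],down(m[0]-np.pi/2));manip.wait(.2)
print(manip.get_clock(),manip.get_tool_pos().round(4),manip.get_qpos().round(2),manip.get_wrist_force().round(1))
p,_=shot("wrist");p2,_=shot("scene");cv2.imwrite("pics/held.png",np.hstack([p[120:260,240:400,::-1],cv2.resize(p2[90:190,320:440,::-1],None,fx=1.4,fy=1.4)]).repeat(2,0).repeat(2,1))
E
```

```text
yaw -0.40007395 pt [0.52299005 0.13678644]
yaw -0.39674354 pt [0.52164045 0.13701674]
[-0.39840874  0.52231525  0.13690159]
15.3833 [ 0.4101 -0.2713  0.26  ]
False [ 0.4105 -0.2715  0.1686]
w 0.01215538279340068 [ 0.41   -0.2714  0.168 ] [ 0.4 -0.8 -0.7]
w 0.011799945771614273 [-0.1 -1.  -2.1]
20.6333 [0.5224 0.136  0.3001] [ 0.56  0.23 -0.19  0.   -1.15  0.62] [ 0.2 -0.4 -1.2]
```

View pics/held.png

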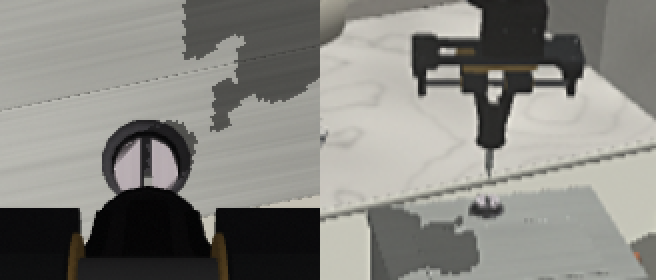

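The key is held upright with its collar at (290,210) in the crop. The slot ahead of it at (145,160) lines up with the hand. Descending by feel.

```bash
python3 - <<'E'
from h import *
m=np.load("slot.npy");o=down(m[0]-np.pi/2)
def rep(t):print(t,manip.get_tool_pos().round(4),manip.get_wrist_force().round(1),round(manip.get_clock(),1))
manip.servo_line([m[1],m[2],.275],o,speed=.05);manip.wait(.3);rep("above")
r=manip.servo_line([m[1],m[2],.255],speed=.015,force_limit=2.5);rep(r)
E
```

```text
above [0.5224 0.137  0.2753] [ 0.6  0.2 -2.3] 21.7
True [0.5222 0.1369 0.2565] [ 0.2 -0.4  2.6] 22.8
```

```bash
python3 - <<'E'
from h import *
m=np.load("slot.npy");n=np.array([-np.sin(m[0]),np.cos(m[0]),0])
def rep(t):print(t,manip.get_tool_pos().round(4),manip.get_wrist_force().round(1),manip.get_torque().round(2),round(manip.get_clock(),1))
p=np.array([m[1],m[2],manip.get_tool_pos()[2]])
ds=[]
for s in(1,-1):
    r=manip.servo_line(p+s*n*.004,speed=.01,force_limit=4);rep(r);ds.append((manip.get_tool_pos()-p)@n);print(ds[-1])
c=p+n*np.mean(ds)
manip.servo_line(c,speed=.02);rep("centred");np.save("c.npy",c)
r=manip.servo_line(c-[0,0,.016],speed=.02,force_limit=12);rep(r)
E
```

```text
True [0.5228 0.1386 0.256 ] [ 0.7 -0.2  2.6] [-0.29 -0.05 -0.03] 23.2
0.0017767831992877628
True [0.5219 0.1362 0.2564] [-0.8  0.3  2.3] [ 0.4   0.15 -0.02] 23.6
-0.0008451463710784036
centred [0.5222 0.137  0.2562] [-0.8 -1.2  1.7] [-0.42  0.35  0.02] 23.9
True [0.5223 0.1369 0.2501] [-0.8  0.5  5.6] [-0.06  0.75  0.  ] 24.4
```

```bash
python3 - <<'E'
from h import *
c=np.load("c.npy");z=.2501
for k in range(7):
    z-=.001;manip.servo_line([c[0],c[1],z],speed=.02);manip.wait(.1);f=manip.get_wrist_force();t=manip.get_tool_pos();print(round(z,4),t.round(4),f.round(1),round(manip.get_clock(),1))
    if f[2]>11:break
E
```

```text
0.2491 [0.5225 0.1372 0.2499] [-1.9 -1.1  6.7] 24.7
0.2481 [0.5226 0.1372 0.2498] [-3.8 -2.2 10.8] 25.1
0.2471 [0.5227 0.1372 0.2497] [-4.8 -1.1 14.1] 25.4
```

Bottomed at z=0.2498, which puts the first contact at the predicted slot-floor height, so the blade is in the slot. Now turning clockwise in steps.

```bash
python3 - <<'E'
from h import *
m=np.load("slot.npy");c=np.load("c.npy");a=m[0]-np.pi/2
for k in range(1,10):
    manip.move_to([c[0],c[1],.2472],down(a-1.45*k/9));f=manip.get_wrist_force();t=manip.get_torque()
    print(k,manip.get_tool_pos().round(4),f.round(1),t.round(2),manip.get_qpos()[5].round(3),round(manip.get_clock(),1))
    if np.hypot(*f[:2])>25 or abs(t[2])>1.2:break
E
```

```text
1 [0.523  0.1371 0.2497] [-3.6 -2.  13.8] [-0.83  1.58  0.  ] 0.454 25.7
2 [0.523  0.137  0.2497] [-3.9 -2.7 13.9] [-1.01  1.57 -0.  ] 0.293 26.0
3 [0.5229 0.1369 0.2497] [-4.4 -3.1 13.5] [-1.1   1.56 -0.07] 0.131 26.2
4 [0.5229 0.1368 0.2497] [-4.6 -3.4 13.2] [-1.1   1.65 -0.06] -0.03 26.5
5 [0.5228 0.1367 0.2497] [-4.8 -4.3 14. ] [-1.18  1.64 -0.03] -0.191 26.8
6 [0.5227 0.1366 0.2497] [-4.8 -3.8 14.5] [-1.31  1.74 -0.03] -0.352 27.1
7 [0.5226 0.1366 0.2497] [-4.8 -3.8 14.6] [-1.32  1.81 -0.02] -0.513 27.3
8 [0.5225 0.1365 0.2497] [-4.5 -4.2 14.3] [-1.24  1.82 -0.02] -0.674 27.6
9 [0.5224 0.1365 0.2497] [-5.6 -3.3 15.7] [-1.16  1.93 -0.03] -0.835 27.9
```

Smooth turn, still bottomed. I lift straight out slowly and check where the stud ends up.

```bash
python3 - <<'E'
from h import *
m=np.load("slot.npy");c=np.load("c.npy");o=down(m[0]-np.pi/2-1.45)
for z in(.252,.254,.256,.258,.262):
    manip.servo_line([c[0],c[1],z],speed=.03);manip.wait(.1);print(z,manip.get_tool_pos()[2].round(4),manip.get_wrist_force().round(1),manip.get_torque().round(2))
manip.servo_line([c[0],c[1],.31],speed=.1)
# step back so that the wrist camera (beyond the hand) sees the stud
manip.move_to([c[0]-.0,c[1]-.0,.33],down(m[0]-np.pi/2));pos=manip.get_tool_pos();q=manip.get_orientation()
p,Q=shot("wrist");np.savez("stud3.npz",p=p,Q=Q,pos=pos,q=q)
H=Q[185:212,295:335].reshape(-1,3);print("z pct",np.nanpercentile(H[:,2],[5,50,90,97]).round(4),"lid",np.nanmedian(Q[60:140,220:330,2]).round(4),np.nanmedian(Q[170:180,220:280,2]).round(4),w:=manip.get_gripper_width(),manip.get_clock())
cv2.imwrite("pics/stud3.png",p[100:260,220:420,::-1].repeat(3,0).repeat(3,1))
E
```

```text
0.252 0.2518 [-1.2 -2.5  3.8] [-1.16  0.53  0.  ]
0.254 0.2536 [-1.1 -0.7  0.6] [-0.12  0.24 -0.02]
0.256 0.2557 [ 0.2  1.2 -1.4] [0.05 0.06 0.03]
0.258 0.258 [ 0.  -0.1 -1.1] [ 0.07  0.17 -0.01]
0.262 0.2621 [-0.2  0.1 -1.6] [0.04 0.04 0.04]
z pct [0.1292 0.1335 0.139  0.1397] lid 0.1312 0.1299 0.012316106116117337 31.7083
```

View pics/stud3.png

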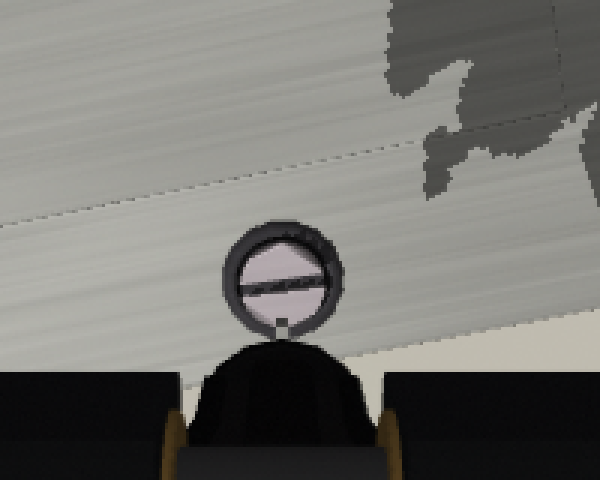

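The stud's slot now lies crosswise at (285,285) in the crop. The head sits about 5.7 mm lower than before, so it is in the catch, and the lid reads flat. Returning the key.

```bash
python3 - <<'E'
from h import *
o=down(-1.843);K=[.410,-.2714]
def rep(t):print(t,manip.get_tool_pos().round(4),manip.get_wrist_force().round(1),round(manip.get_clock(),1))
manip.move_to([*K,.30],o);manip.wait(.3);manip.servo_line([*K,.235],speed=.1);manip.wait(.2);rep("above")
r=manip.servo_line([*K,.1685],speed=.04,force_limit=5);rep(r)
E
```

```text
above [ 0.4103 -0.2715  0.2357] [-0.3 -0.5 -0.8] 34.6
False [ 0.4101 -0.2714  0.1687] [ 0.4 -0.1 -1.5] 36.4
```

```bash
python3 - <<'E'
from h import *
def rep(t):print(t,manip.get_tool_pos().round(4),manip.get_wrist_force().round(1),round(manip.get_clock(),1))
K=[.410,-.2714]
r=manip.servo_line([*K,.1665],speed=.01,force_limit=3);rep(r)
manip.release();manip.wait(.3)
manip.servo_line([*K,.26],speed=.1)
manip.move_to([.42,-.27,.30],down(1.2));manip.wait(.2)
p,Q=shot("wrist");s=p.astype(int);v,u=np.mgrid[:400,:640];roi=(u>280)&(u<340)&(v>155)&(v<215)&(s.sum(2)<120)
P=Q[roi];P=P[~np.isnan(P[:,0])];T=P[P[:,2]>np.percentile(P[:,2],99)-.004];print(cv2.minAreaRect((T[:,:2]*1000).astype(np.float32)),T[:,2].mean())
p2,_=shot("scene");cv2.imwrite("pics/end.png",np.hstack([cv2.resize(p[130:250,240:390,::-1],(400,320)),cv2.resize(p2[120:280,170:370,::-1],(400,320))]));rep("")
E
```

```text
True [ 0.4103 -0.2715  0.1679] [-0.4  0.7  3.9] 36.6
((409.50830078125, -271.3898620605469), (11.990153312683105, 29.412893295288086), 74.43983459472656) 0.13448833460004136
 [ 0.42 -0.27  0.3 ] [ 0.2  0.1 -0.3] 42.4
```

View pics/end.png

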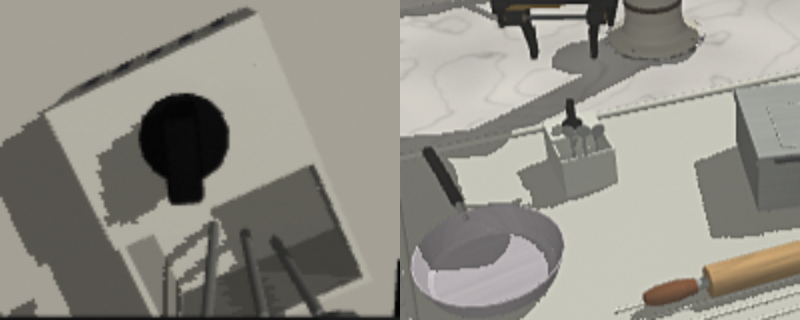

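The key stands home, within 0.4 mm of where it started, and the pan and rolling pin look undisturbed.

```bash
python3 -c "
from plant import manip
manip.hand_in();print(manip.get_clock())"
```

```text
the job is handed in; nothing more can be done
the job is handed in; nothing more can be done
```

The lid is shut, the stud is fastened and the key is back in its hole. I handed the job in shortly after the last clock reading of 42.4 s (limit 67 s); no verdict was reported.

**What I did:** I pushed the lid shut with closed fingertips. Then I took the black key, seated its blade in the slot and pressed the stud to its stop. I turned it 1.45 rad clockwise, let it rise and stood the key back.

**Last checks:**
- **Lid:** it measured flat, with its top at z of about 0.131 m, the shut height.
- **Stud:** the slot lies crosswise. The head sits about 5.7 mm lower than before, which fits the 5.5 mm catch. The blade also lost contact at that depth.
- **Key:** it measured within 0.4 mm of its starting position, at the same height and yaw. I assumed the hole's centre was where the key stood at the start, because I did not measure the hole itself.
- **Bystanders:** the pan and rolling pin looked unmoved in the last picture. The jug was not in that crop, but the arm never went near it.

**Disagreements:**
- The stud position worked out from the lid's outline was about 5 mm off, along the slot, from the direct views. I used the average of two direct views taken with the hand turned half round.
- The force-limited moves stopped on brief spikes rather than settled forces, so I did the final press in 1 mm steps, reading the force at each.

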